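Load the kiln shelf: dish under, bat across, two pots on top

ROBOT

A 6-joint arm with a two-finger parallel gripper is mounted at the origin on the work surface. World frame = base frame: x ahead of the robot, y to its left, z up, the work surface at z = 0. Lengths are in mm, angles in rad, forces in N, time in s.
With the tool pointing down it reaches from about 325 to 850 mm from the base axis. Payload 15.5 kg.
Tool frame: the origin (TCP) lies on the front face of the gripper's body, between the roots of the fingers; the fingertips stand 78 mm ahead of it and the grasp point (between the pads) lies 60 mm ahead of it; z points along the fingers, y is the line along which they close (so a half turn about z gives the same grasp; the last joint's range is limited). The gripper opens to 91 mm and grips with 3 to 60 N. Pads are 32 mm wide; open, the fingers measure 118 mm over their backs; the gripper's body (76 mm by 178 mm) begins 60 mm behind the grasp point.
Start: joints at [-1.278, 0.494, 1.345, -0, 1.302, -0.096], TCP at [236.347, -578.591, 292.215] pointing down, gripper open.
Joint ranges: [-2.91, 2.91], [-0.82, 2.16], [0.22, 2.67], [-1.22, 4.37], [0.12, 2.79], [-3.08, 3.08]. Speed limits (rad/s): [1.89, 1.89, 2.57, 3.01, 3.01, 3.01].

INTERFACE

Orientations are given as a rotation vector (axis times angle).
In Python, from workcell import bot, viewer gives the robot as it stands. The module is installed in compiled form; this text tells all that it offers.
- The arm moves only by the tool carry_out, never from a script. Its argument "targets" is one flat list of numbers, 4 for each row, row after row: the shift along the world's x, y, z in mm, then the turn about the world's z in rad. In form: [tx, ty, tz, spin, tx, ty, tz, spin, ...]. A call has 1 to 20 rows; each row is the pose to reach, as a shift and turn from the pose commanded when the call began; what a row does not reach only later rows make up. A row lasts 1/8 s, in which the tool goes at most 62.5 mm and 10.7 degrees, less where a joint would pass 70% of its speed; a pose out of reach is approached as far as the arm can. A call with a gripper value outside its range is refused whole. "hand" is the closure, from 0 (fully open) to 1 (shut), set as the call begins (left out, the last holds). The fingers move at their own pace and stop on an object; "squeeze" is the grip in N (left out, the last holds). Time passes only in rows, so rows that repeat a pose let the fingers close. It gives the time, the measured TCP pose, the force, the opening and the grip force at its end, in the units of the state.
- bot.get_state(): the state, without advancing time (a new reading comes with each control period).
- viewer.get_image(name): name is "scene" or "top"; returns the picture (420x560x3 uint8, red, green, blue); there is no depth.
- viewer.camera_params(name): a dict with "mtx" (3x3 intrinsics, pixels), "k1" (the pictures are not rectified: a ray, as slopes to the right and down, at radius r is drawn at 1 + k1 r^2 times it, then the intrinsics apply), "position" and "rotation" of the camera in the world. Camera axes: x right, y down, z forward; pixel columns grow to the right and rows downward; lengths in mm; the calibration is good to about 2 mm. A picture is of the moment at which its call begins. camera_params takes no time and is no camera call.
- bot.hand_in(): hands the job in; it is judged then, once.
The state is a dict: "t": time; "joints": joint angles; "dq": joint speeds; "tau": joint torques, N m; "tool_pos": TCP position; "ee_rot": TCP orientation; "ft_force": force on the tool from outside, world axes, zero at the start; "wrist_torque": the same for the moment, N m; "grip_width": finger opening in mm; "gripper_force": force on a finger pad.
Only numpy, scipy, OpenCV 4.12 (cv2) and the standard library are available. Lean on these libraries where they do the work, as an engineer would, in place of code of your own. Each camera call takes 0.05 s, during which the arm holds its last target. There are 200 camera calls.

TASK

Load the kiln shelf on the bench. First stand the low dish on the shelf, midway between the two props, then lay the long bat centred across the tops of both props, square over them, and finally stand the beaker on the bat directly above the square prop and the bud vase on the bat directly above the round prop. Keep the pots upright all the while, let everything go, and leave the short bat, the plaster mould and the jar where they are.

Things in the scene. Friction and masses are not known exactly. Their poses are not given: they have to be found in the camera images.
- kiln_shelf: Large cream kiln shelf lying flat on the bench, fixed: 160 (x) by 280 (y) by 15 mm thick. The two props stand on it on its y axis, 78 mm either side of its centre (156 mm apart). The origin is the centre of its underside; z is up.
- square_prop: Kiln prop: grey square post 38 x 38 mm, 55 mm tall, fixed upright on the kiln shelf near one end (which end varies). Its top is 70 mm above the bench. The origin is the centre of its underside; z is up.
- round_prop: Kiln prop: grey round post 42 mm in diameter, 55 mm tall, fixed upright on the kiln shelf near the other end. Its top is 70 mm above the bench. The origin is the centre of its underside; z is up.
- dish: Low straight-sided open terracotta dish, 62 mm in diameter, 36 mm tall, wall 4 mm, about 0.1 kg, loose, standing on the bench. The only pot low enough to go under the bat. The origin is the centre of its underside; z is up.
- long_bat: Long narrow cream kiln bat (flat slab), 64 (x) by 220 (y) by 12 mm thick, about 0.33 kg, loose, lying flat on the bench. The origin is the centre of its underside; z is up.
- beaker: Tall straight terracotta beaker, open at the top, 58 mm in diameter, 72 mm tall, wall 4 mm, about 0.14 kg, loose, standing on the bench. The origin is the centre of its underside; z is up.
- bud_vase: Round-bellied terracotta bud vase with a narrow neck, 70 mm tall, widest (62 mm) 30 mm above its foot, foot 46 mm, neck 24 mm, lip 34 mm, about 0.15 kg, loose, standing on the bench. The origin is the centre of its underside; z is up.
- short_bat: Bystander: short cream kiln bat, 64 (x) by 100 (y) by 12 mm, too short to bridge the props, on the bench beyond the kiln shelf. Leave it alone. The origin is the centre of its underside; z is up.
- mould: Bystander: white plaster press mould, a block 100 (x) by 140 (y) by 48 mm with a hollow in the top, on the bench beyond the kiln shelf. Leave it alone. The origin is the centre of its underside; z is up.
- jar: Bystander: closed glaze jar with a black cap, 60 mm in diameter, 70 mm tall, on the bench beyond the kiln shelf. Leave it alone. The origin is the centre of its underside; z is up.
There are look-alikes about, which are no part of the job. Leave any blue or purple look-alike of the dish alone.

How it is judged (in metres and radians):
On the way, in this order (a step that is already met when the one before it is completed fails the run):
1. the dish stands on the shelf midway between the props (horizontal distance between dish and kiln_shelf below 0.014 m and height (world z) of dish between 0.012 and 0.019 m and angle between dish's own z axis and vertical below 0.08 rad and linear speed of dish below 0.02 m/s), for 0.2 s.
2. the long bat lies across both props, over the dish (horizontal distance between each of dish, long_bat and kiln_shelf below 0.014 m and height (world z) of dish between 0.012 and 0.019 m and angle between dish's own z axis and vertical below 0.08 rad and angle between the y axis of long_bat and the y axis of kiln_shelf, either way round below 0.12 rad and height (world z) of long_bat between 0.066 and 0.074 m and angle between long_bat's own z axis and vertical below 0.05 rad and linear speed of long_bat below 0.02 m/s), for 0.2 s.
At the end, for the whole second after the job is handed in: Dish on the kiln shelf midway between the props (within 14 mm); long bat level on both props, centred within 14 mm, within 0.12 rad of their line; beaker on the bat within 15 mm of above the square prop, bud vase likewise above the round prop; all upright (0.08 rad) and at rest (all of step 2 and horizontal distance between beaker and square_prop below 0.015 m and height (world z) of beaker between 0.078 and 0.087 m and angle between each of beaker, bud_vase's own z axis and vertical below 0.08 rad and horizontal distance between bud_vase and round_prop below 0.015 m and height (world z) of bud_vase between 0.078 and 0.087 m and linear speed of each of dish, beaker, bud_vase below 0.02 m/s); the robot touches nothing.
It fails at once if the short bat, the plaster mould or the jar is disturbed (moved more than 20 mm) (distance of any of short_bat, mould, jar from where it was at the start of the episode above 0.02 m).
It fails at once if a pot is tipped over (more than 45 degrees) (angle between any of dish, beaker, bud_vase's own z axis and vertical above 0.785 rad).
It also fails if it takes over 112 s, if anything falls off the work surface, if the arm or the gripper's body presses on something with over 40 N, if the wrist force passes 120 N, or if a joint passes its speed limit or range.

## Working session

There is one attempt and no reset: what is moved stays moved. The work goes in short steps, Python scripts to look and compute and a tool call to move; the robot and the scene stay as the last step left them, time stands still between calls to the robot, and variables do not carry over. Pictures are saved under pics/ and viewed, at most 14 in all, crops included, and the job is handed in when it is done.

Besides the shell and the picture viewer there is one more tool, called by a JSON object that holds its "method" and its "body". carry_out: Moves the arm, as the interface text tells. Its arguments: {"type":"object","properties":{"targets":{"type":"array"},"hand":{"type":"number"},"squeeze":{"type":"number"}},"required":["targets"]}

```bash
mkdir -p pics; python3 - <<'E'
from workcell import bot, viewer
import cv2
print(bot.get_state())
for n in("scene","top"):
    cv2.imwrite(f"pics/{n}0.png",viewer.get_image(n)[:,:,::-1]); print(n,viewer.camera_params(n))
E
```

```text
{'t': 0.0, 'joints': array([-1.27849502e+00,  4.94203230e-01,  1.34613447e+00, -1.32064990e-05,
        1.30252615e+00, -9.55021285e-02]), 'dq': array([ 0.00197678, -0.00065599,  0.00036386,  0.00093597, -0.0004298 ,
       -0.00115532]), 'tau': array([ 6.32045922e-04, -8.78811550e+01, -3.81850326e+01,  7.09780329e-02,
        5.34271169e-02, -9.55307360e-05]), 'tool_pos': array([ 236.2607455 , -578.30634264,  291.62462121]), 'ee_rot': array([-3.08147767e+00, -6.05112070e-01,  2.15982211e-04]), 'ft_force': array([-0.98903215,  0.40082846,  0.13956398]), 'wrist_torque': array([-0.00319689, -0.01090672, -0.01865585]), 'gripper_force': 0.0, 'grip_width': 91.03282233693423}
scene {'mtx': array([[498.18271111,   0.        , 284.79874624],
       [  0.        , 498.18271111, 210.6170134 ],
       [  0.        ,   0.        ,   1.        ]]), 'k1': 0.05041486920492248, 'position': array([1164.13700828, -340.72193863, 1038.53669273]), 'rotation': array([-2.20444854, -1.37992124,  0.41455338])}
top {'mtx': array([[520.30775908,   0.        , 275.09084135],
       [  0.        , 520.30775908, 197.54482765],
       [  0.        ,   0.        ,   1.        ]]), 'k1': -0.12302761516459039, 'position': array([ 248.59647597,  -40.34286426, 1548.22393653]), 'rotation': array([-2.08504503,  2.14542649, -0.19488525])}
```

View pics/scene0.png

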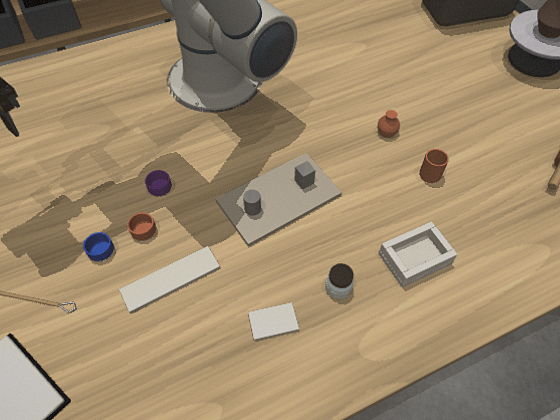

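View pics/top0.png

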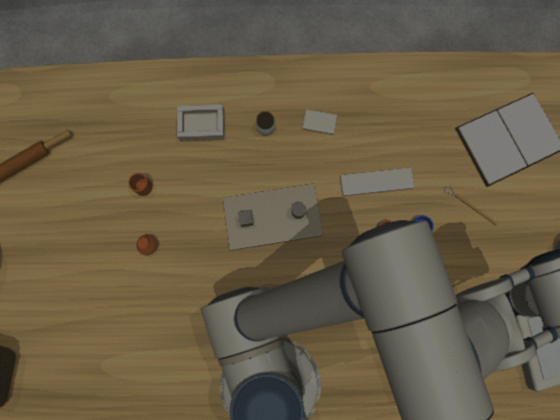

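The scene view has three dish-like things: terracotta at (142,226), blue at (98,246) and purple at (158,182). The terracotta one fits the description, since blue and purple are look-alikes. The bat is at (170,279), the beaker at (434,166), the vase at (389,125), the round prop at (252,202) and the square prop at (305,176). In the top view the arm partly hides the dish, near (385,226).

```bash
cat > h.py <<'E'
import numpy as np, cv2
from scipy.optimize import least_squares
from workcell import bot, viewer
P={n:viewer.camera_params(n) for n in("scene","top")}
def ray(n,uv):
    p=P[n]; K=p["mtx"]; d=np.array([(uv[0]-K[0,2])/K[0,0],(uv[1]-K[1,2])/K[1,1]]); s=d.copy()
    for _ in range(20): s=d/(1+p["k1"]*(s@s))
    return p["position"], cv2.Rodrigues(p["rotation"])[0]@np.array([s[0],s[1],1])
def onz(n,uv,z):
    c,d=ray(n,uv); return (c+d*(z-c[2])/d[2])
def proj(n,X):
    p=P[n]; R=cv2.Rodrigues(p["rotation"])[0]; q=(np.atleast_2d(X)-p["position"])@R; s=q[:,:2]/q[:,2:]
    s=s*(1+p["k1"]*(s**2).sum(1,keepdims=True)); K=p["mtx"]; return s*[K[0,0],K[1,1]]+[K[0,2],K[1,2]]
def tri(a,b):
    return least_squares(lambda X:np.r_[proj("scene",X)[0]-a,proj("top",X)[0]-b],onz("scene",a,30)).x
def crop(img,x,y,w,h,s,f):
    cv2.imwrite(f,cv2.resize(img[y:y+h,x:x+w],None,fx=s,fy=s,interpolation=cv2.INTER_CUBIC))
E
python3 - <<'E'
from h import *
r=cv2.Rodrigues(P["scene"]["rotation"])[0];print(r.round(2)); print(proj("scene",[[500,0,0],[500,0,100]]),proj("top",[[500,0,0]]))
s=cv2.imread("pics/scene0.png");t=cv2.imread("pics/top0.png")
crop(s,80,150,265,170,3,"pics/s1.png")
t=cv2.convertScaleAbs(t,alpha=1.5,beta=15)
a=cv2.resize(t[160:255,215:425],None,fx=3.8,fy=3.8,interpolation=cv2.INTER_CUBIC)
b=cv2.resize(t[165:260,120:170],None,fx=2.4,fy=2.4,interpolation=cv2.INTER_CUBIC)
b=cv2.resize(t[170:260,120:170],None,fx=2.4,fy=2.4,interpolation=cv2.INTER_CUBIC)
c=cv2.resize(s[105:190,370:455],None,fx=2.4,fy=2.4,interpolation=cv2.INTER_CUBIC)
m=np.zeros((600,800,3),np.uint8);m[:a.shape[0],:a.shape[1]]=a;m[370:370+b.shape[0],:b.shape[1]]=b;m[370:370+c.shape[0],200:200+c.shape[1]]=c
cv2.imwrite("pics/t1.png",m)
E
```

```text
[[ 0.44  0.75 -0.5 ]
 [ 0.9  -0.36  0.25]
 [ 0.01 -0.56 -0.83]]
[[287.18655751 197.38321092]
 [287.6861424  173.05393498]] [[265.81293802 214.76501522]]
```

View pics/s1.png

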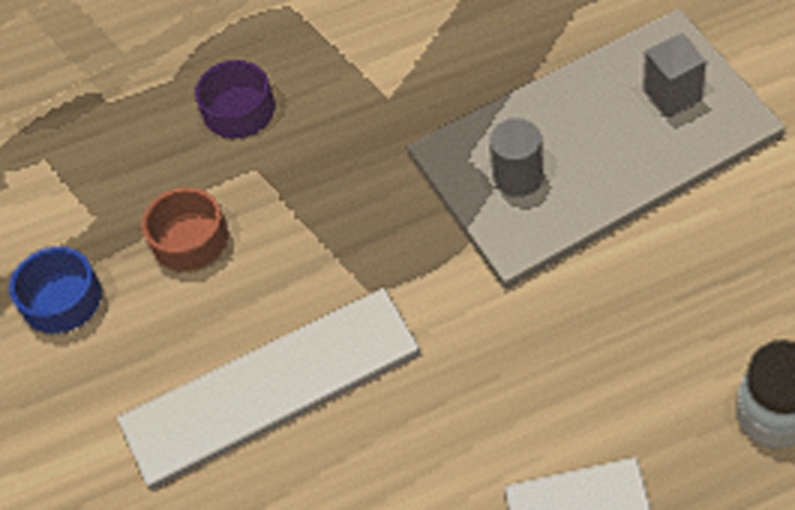

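View pics/t1.png

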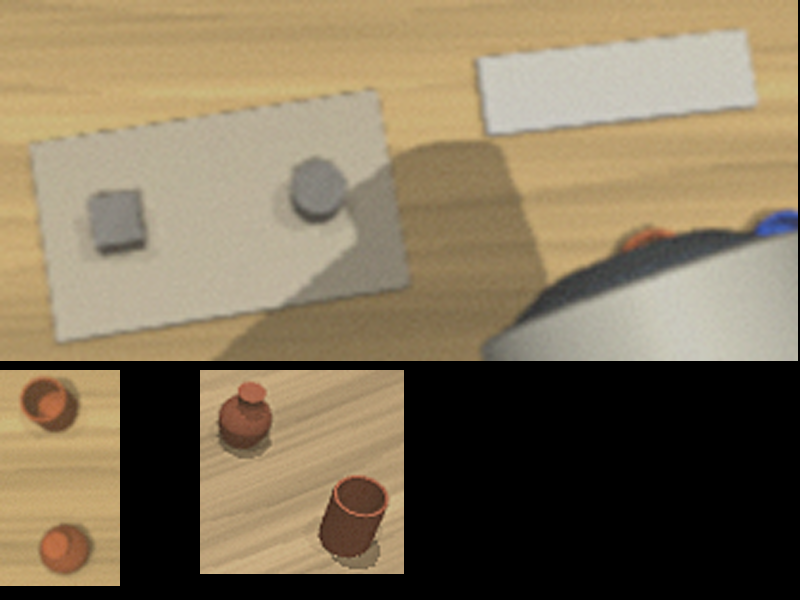

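```bash
cat > m.py <<'E'
from h import *
def cv(c,s,o,k=(0,0)): return (np.atleast_2d(c)-k+.5)/s-.5+o
S=lambda c:cv(c,3,(80,150)); T=lambda c:cv(c,3.8,(215,160)); S2=lambda c:cv(c,2.4,(370,105),(200,370)); T2=lambda c:cv(c,2.4,(120,170),(0,370))
def tr(n,a,b): print(n,[tri(x,y).round(1).tolist() for x,y in zip(a,b)])
def rect(n,cam,uv,z,L,W):
    X=np.array([onz(cam,u,z)[:2] for u in uv]); c=X.mean(0); (cx,sz,a)=cv2.minAreaRect(X.astype(np.float32))
    e=[np.linalg.norm(X[i]-X[i-1]).round(1) for i in range(4)]
    k=np.argmax(e); v=X[k]-X[k-1]; print(n,cam,"c",c.round(1),"edges",e,"longdir deg",np.degrees(np.arctan2(v[1],v[0])).round(2))
sh=S([(410,150),(677,11),(782,130),(507,278)]); th=T([(408,287),(57,341),(32,143),(377,91)])
tr("shelf",sh,th); rect("shelf","scene",sh,15,0,0); rect("shelf","top",th,15,0,0)
sb=S([(119,417),(385,290),(418,348),(151,483)]); tb=T([(757,103),(489,134),(478,58),(745,31)])
tr("bat",sb,tb); rect("bat","scene",sb,12,0,0); rect("bat","top",tb,12,0,0)
sp=S([(674,58),(516,138)]); tp=T([(116,219),(318,187)])
tr("props",sp,tp)
for c in sp: print("prop scene",onz("scene",c,70).round(1))
for c in tp: print("prop top",onz("top",c,70).round(1))
d=S([(183,220),(184,240)]); print("dish rim36",onz("scene",d[0],36).round(1),"base0",onz("scene",d[1],0).round(1))
v=S2([(252,392),(360,497)]); w=T2([(57,545),(45,401)]); tr("vase,beaker",v,w)
for c,z in zip(v,(70,72)): print(onz("scene",c,z).round(1))
for c,z in zip(w,(70,72)): print(onz("top",c,z).round(1))
E
python3 m.py
```

```text
shelf [[432.4, -166.7, 6.0], [396.7, 107.5, 10.1], [554.5, 125.8, 11.8], [588.5, -146.5, 16.5]]
shelf scene c [495.6 -21.9] edges [np.float64(151.1), np.float64(275.0), np.float64(157.4), np.float64(270.5)] longdir deg 98.11
shelf top c [492.9 -19.2] edges [np.float64(158.1), np.float64(276.5), np.float64(158.5), np.float64(276.8)] longdir deg -82.96
bat [[570.5, -452.1, 12.2], [552.4, -235.6, 8.6], [613.6, -231.0, 11.5], [630.6, -446.2, 10.6]]
bat scene c [ 592.4 -341.4] edges [np.float64(61.6), np.float64(216.8), np.float64(59.4), np.float64(214.7)] longdir deg 94.21
bat top c [ 591.5 -340.9] edges [np.float64(59.7), np.float64(217.4), np.float64(62.4), np.float64(217.7)] longdir deg -85.72
props [[483.0, 56.6, 66.4], [503.0, -96.7, 69.3]]
prop scene [485.2  53.9  70. ]
prop scene [503.3 -97.4  70. ]
prop top [483.1  57.8  70. ]
prop top [503.2 -95.9  70. ]
dish rim36 [ 439.3 -358.6   36. ] base0 [ 432.3 -364.2    0. ]
vase,beaker [[417.5, 353.2, 69.4], [596.0, 372.7, 67.5]]
[418. 353.  70.]
[598.8 369.7  72. ]
[417.3 352.9  70. ]
[594.6 370.9  72. ]
```

{"method": "carry_out", "body": {"targets": [244, 518, 0, 1.307, 244, 518, 0, 1.307, 244, 518, 0, 1.307, 244, 518, 0, 1.307, 244, 518, 0, 1.307, 244, 518, 0, 1.307, 244, 518, 0, 1.307, 244, 518, 0, 1.307, 244, 518, 0, 1.307, 244, 518, 0, 1.307, 244, 518, 0, 1.307, 244, 518, 0, 1.307], "hand": 0}}

```text
t: 1.6
tool_pos: [479.9, -61.7, 292.1]
ee_rot: [-2.081, -2.353, 0.001]
ft_force: [-0.0, -1.0, -0.3]
grip_width: 91.1
gripper_force: 0.0
```

```bash
python3 - <<'E'
from h import *
s=viewer.get_image("scene")[:,:,::-1];t=viewer.get_image("top")[:,:,::-1]
cv2.imwrite("pics/scene2.png",s);cv2.imwrite("pics/top2.png",t)
t=cv2.convertScaleAbs(t,alpha=1.4,beta=10)
a=cv2.resize(t[150:250,340:440],None,fx=4,fy=4,interpolation=cv2.INTER_CUBIC)
b=cv2.resize(s[160:260,80:180],None,fx=4,fy=4,interpolation=cv2.INTER_CUBIC)
cv2.imwrite("pics/d2.png",np.hstack([a,b]))
print(bot.get_state())
E
```

```text
{'t': 1.7, 'joints': array([-2.51459867e-01,  2.96370422e-01,  1.68275296e+00, -1.83416519e-04,
        1.16267015e+00, -3.73533887e-01]), 'dq': array([ 0.00385965,  0.00063713, -0.00154904,  0.00132296, -0.00049871,
        0.00389538]), 'tau': array([ 6.03986587e-01, -6.49315453e+01, -3.44162714e+01,  6.70282147e-02,
        6.51342608e-02, -2.66495120e-02]), 'tool_pos': array([479.93798155, -61.80731021, 292.17676143]), 'ee_rot': array([-2.08164541e+00, -2.35280998e+00,  3.79113998e-04]), 'ft_force': array([ 0.60700503, -0.50132349,  0.47391388]), 'wrist_torque': array([ 0.01030553, -0.08884996,  0.01124662]), 'gripper_force': 0.0, 'grip_width': 91.18615993016505}
```

View pics/d2.png

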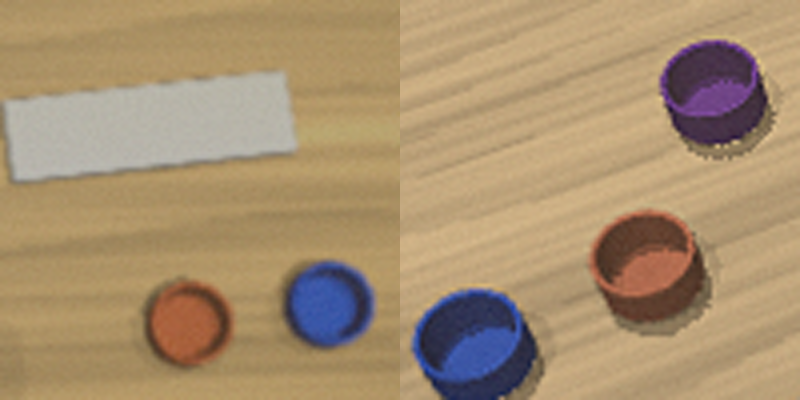

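```bash
python3 - <<'E'
from h import *
f=lambda c,o:(np.array(c)+.5)/4-.5+o
a=f((243,252),(80,160));b=f((191,322),(340,150))
print(tri(a,b),onz("scene",a,36),onz("top",b,36))
print("blue",onz("top",f((328,304),(340,150)),36),"purple",onz("scene",f((311,78),(80,160)),36))
E
```

```text
[ 437.57246139 -358.13725336   35.05802771] [ 437.96515649 -358.93208798   36.        ] [ 437.72161363 -356.56161053   36.        ]
blue [ 447.71435604 -459.54628088   36.        ] purple [ 329.88797436 -282.25979864   36.        ]
```

Terracotta dish confirmed: scene crop (643,252) and top crop (191,322). It stands clear of the blue and purple ones, so I'll grasp it.

{"method": "carry_out", "body": {"targets": [-42, -297, -80, 0, -42, -297, -80, 0, -42, -297, -80, 0, -42, -297, -80, 0, -42, -297, -80, 0, -42, -297, -80, 0, -42, -297, -80, 0, -42, -297, -140, 0, -42, -297, -180, 0, -42, -297, -208, 0, -42, -297, -208, 0, -42, -297, -208, 0], "hand": 0}}

```text
t: 3.2
tool_pos: [438.9, -357.5, 85.6]
ee_rot: [2.078, 2.354, -0.0]
ft_force: [-0.6, -1.2, 0.8]
grip_width: 91.0
gripper_force: 0.0
```

{"method": "carry_out", "body": {"targets": [0, 0, 0, 0, 0, 0, 0, 0, 0, 0, 0, 0, 0, 0, 0, 0, 0, 0, 0, 0, 0, 0, 0, 0, 0, 0, 0, 0, 0, 0, 0, 0], "hand": 1, "squeeze": 15}}

```text
t: 4.2
tool_pos: [438.4, -357.7, 84.6]
ee_rot: [2.079, 2.354, -0.0]
ft_force: [-1.0, 0.9, 8.0]
grip_width: 61.8
gripper_force: 15.0
```

{"method": "carry_out", "body": {"targets": [0, 0, 50, 0, 0, 0, 100, 0, 55, 337.5, 100, 0, 55, 337.5, 100, 0, 55, 337.5, 100, 0, 55, 337.5, 100, 0, 55, 337.5, 100, 0, 55, 337.5, 100, 0, 55, 337.5, 100, 0, 55, 337.5, 100, 0, 55, 337.5, 60, 0, 55, 337.5, 30, 0, 55, 337.5, 18, 0, 55, 337.5, 15.5, 0, 55, 337.5, 15.5, 0, 55, 337.5, 15.5, 0]}}

```text
t: 6.2
tool_pos: [493.8, -20.3, 100.5]
ee_rot: [2.079, 2.354, 0.001]
ft_force: [-0.9, -0.5, -1.4]
grip_width: 61.7
gripper_force: 15.0
```

```bash
python3 - <<'E'
from h import *
s=viewer.get_image("scene")[:,:,::-1];t=viewer.get_image("top")[:,:,::-1]
t=cv2.convertScaleAbs(t,alpha=1.4,beta=10)
a=cv2.resize(t[170:255,215:335],None,fx=3.3,fy=3.3,interpolation=cv2.INTER_CUBIC)
b=cv2.resize(s[140:250,210:350],(396,280),interpolation=cv2.INTER_CUBIC)
m=np.zeros((281,800,3),np.uint8);m[:280,:396]=a[:280,:396];m[:280,400:796]=b
cv2.imwrite("pics/p3.png",m); print(bot.get_state()["tool_pos"],bot.get_state()["ft_force"])
E
```

```text
[493.69922129 -20.15881698 100.32060618] [-0.79242416  0.65552351 -0.91695375]
```

View pics/p3.png

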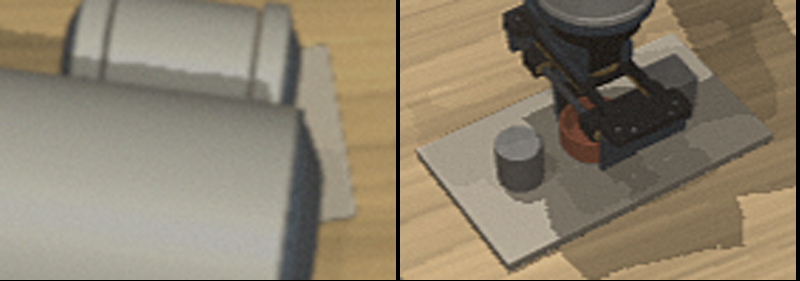

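{"method": "carry_out", "body": {"targets": [0, 0, -1, 0, 0, 0, -1, 0, 0, 0, -1, 0]}}

```text
t: 6.68
tool_pos: [493.7, -20.1, 99.4]
ee_rot: [2.079, 2.354, 0.001]
ft_force: [-0.7, 0.5, 12.9]
grip_width: 62.0
gripper_force: 15.0
```

{"method": "carry_out", "body": {"targets": [0, 0, 0, 0, 0, 0, 0, 0, 0, 0, 0, 0, 0, 0, 0, 0, 0, 0, 20, 0, 0, 0, 60, 0, 0, 0, 100, 0, 98.5, -321, 100, -0.048, 98.5, -321, 100, -0.048, 98.5, -321, 100, -0.048, 98.5, -321, 100, -0.048, 98.5, -321, 100, -0.048, 98.5, -321, 100, -0.048, 98.5, -321, 100, -0.048, 98.5, -321, 100, -0.048], "hand": 0}}

```text
t: 8.55
tool_pos: [591.5, -340.2, 198.4]
ee_rot: [-2.134, -2.304, -0.0]
ft_force: [-0.2, -0.6, 0.0]
grip_width: 91.2
gripper_force: 0.0
```

```bash
python3 - <<'E'
from h import *
s=viewer.get_image("scene")[:,:,::-1];t=viewer.get_image("top")[:,:,::-1]
t=cv2.convertScaleAbs(t,alpha=1.4,beta=10)
a=cv2.resize(t[170:260,215:335],None,fx=6,fy=6,interpolation=cv2.INTER_CUBIC)
b=cv2.resize(s[150:245,210:350],None,fx=5,fy=5,interpolation=cv2.INTER_CUBIC)
cv2.imwrite("pics/p4.png",a);cv2.imwrite("pics/p5.png",b)
E
```

```text
(no output)
```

View pics/p4.png

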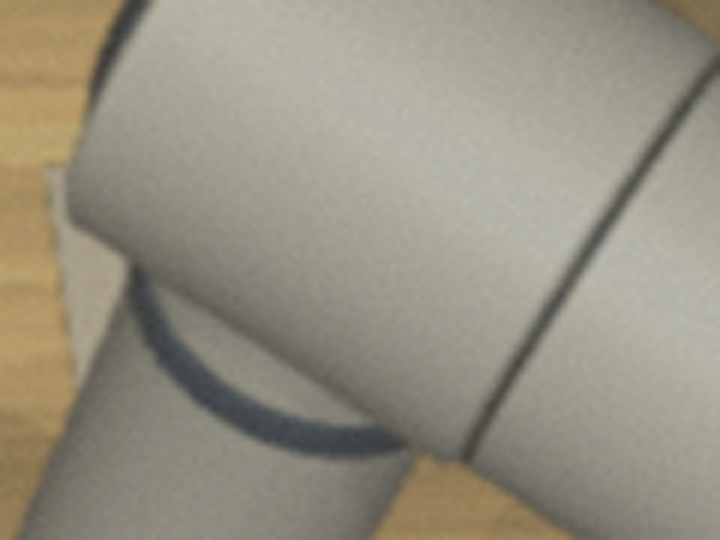

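View pics/p5.png

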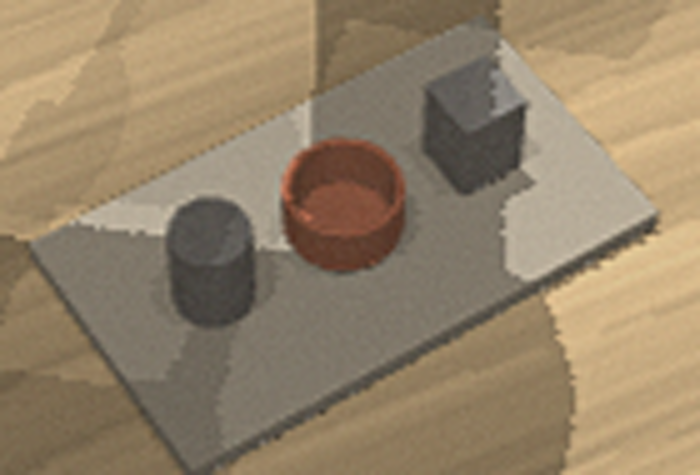

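The top view is hidden by the arm. The scene view shows the dish at crop (344,190), between the round prop top (211,229) and the square prop top (475,94). I'll check the numbers.

```bash
python3 - <<'E'
from h import *
f=lambda c:(np.array(c)+.5)/5-.5+(210,150)
r=onz("scene",f((211,229)),70);q=onz("scene",f((475,94)),70);d=onz("scene",f((344,190)),51)
print(r,q,(r+q)/2,d, np.degrees(np.arctan2(*(q-r)[1::-1])))
E
```

```text
[502.69651739 -96.83006569  70.        ] [483.80765153  55.42726327  70.        ] [493.25208446 -20.70140121  70.        ] [496.46248854 -23.16127228  51.        ] 97.07191467450855
```

{"method": "carry_out", "body": {"targets": [0, 0, -50, 0, 0, 0, -90, 0, 0, 0, -110, 0, 0, 0, -117, 0, 0, 0, -117, 0, 0, 0, -117, 0]}}

```text
t: 9.4
tool_pos: [592.4, -341.5, 83.1]
ee_rot: [2.134, 2.303, 0.0]
ft_force: [0.2, -0.1, 0.2]
grip_width: 91.0
gripper_force: 0.0
```

{"method": "carry_out", "body": {"targets": [0, 0, 0, 0, 0, 0, 0, 0, 0, 0, 0, 0, 0, 0, 0, 0, 0, 0, 0, 0, 0, 0, 0, 0, 0, 0, 0, 0, 0, 0, 0, 0], "hand": 1, "squeeze": 40}}

```text
t: 10.4
tool_pos: [591.8, -341.1, 81.9]
ee_rot: [2.135, 2.304, -0.0]
ft_force: [-1.6, 0.6, 5.8]
grip_width: 63.7
gripper_force: 40.0
```

{"method": "carry_out", "body": {"targets": [0, 0, 30, 0, 0, 0, 70, 0, 0, 0, 120, 0, -98.5, 320.5, 120, 0.047, -98.5, 320.5, 120, 0.047, -98.5, 320.5, 120, 0.047, -98.5, 320.5, 120, 0.047, -98.5, 320.5, 120, 0.047, -98.5, 320.5, 120, 0.047, -98.5, 320.5, 120, 0.047, -98.5, 320.5, 120, 0.047, -98.5, 320.5, 95, 0.047, -98.5, 320.5, 80, 0.047, -98.5, 320.5, 74, 0.047, -98.5, 320.5, 72, 0.047, -98.5, 320.5, 72, 0.047, -98.5, 320.5, 72, 0.047]}}

```text
t: 12.52
tool_pos: [493.6, -20.7, 154.2]
ee_rot: [2.08, 2.353, 0.001]
ft_force: [0.0, -0.1, -3.7]
grip_width: 63.6
gripper_force: 40.0
```

```bash
python3 - <<'E'
from h import *
s=viewer.get_image("scene")[:,:,::-1];st=bot.get_state();print(st["tool_pos"],st["ee_rot"],st["ft_force"],st["wrist_torque"])
crop(s,210,120,145,125,4.5,"pics/p6.png")
E
```

```text
[493.57021489 -20.64420017 154.13983764] [2.08030970e+00 2.35324010e+00 6.57832732e-04] [ 0.10989992  0.42994328 -3.60891203] [-0.03893081 -0.09754876  0.03710492]
```

View pics/p6.png

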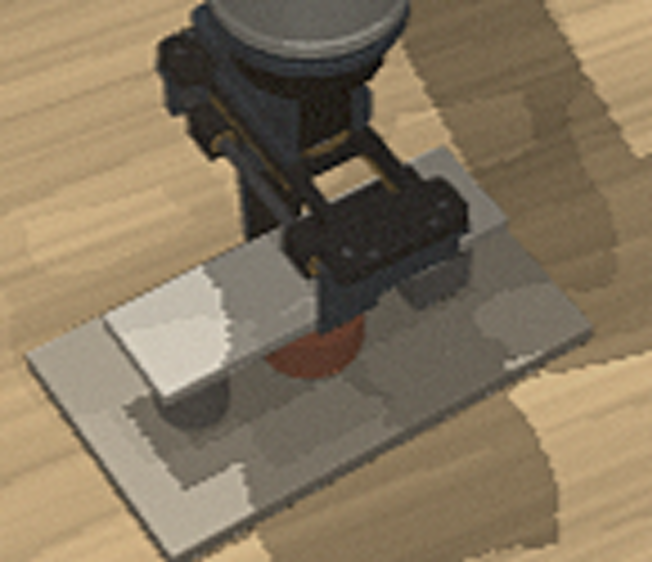

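The bat hangs level over both props and is aligned. I'll lower it, release it and move off to the beaker.

{"method": "carry_out", "body": {"targets": [0, 0, -1, 0, 0, 0, -2, 0, 0, 0, -2, 0, 0, 0, -2, 0]}}

```text
t: 13.08
tool_pos: [493.4, -20.6, 151.9]
ee_rot: [2.081, 2.354, 0.0]
ft_force: [-0.9, 0.8, 4.3]
grip_width: 63.2
gripper_force: 40.0
```

{"method": "carry_out", "body": {"targets": [0, 0, 0, 0, 0, 0, 0, 0, 0, 0, 0, 0, 0, 0, 0, 0, 0, 0, 20, 0, 0, 0, 60, 0, 0, 0, 100, 0, 103.5, 391.5, 100, 0, 103.5, 391.5, 100, 0, 103.5, 391.5, 100, 0, 103.5, 391.5, 100, 0, 103.5, 391.5, 100, 0, 103.5, 391.5, 100, 0, 103.5, 391.5, 100, 0, 103.5, 391.5, 100, 0, 103.5, 391.5, 100, 0], "hand": 0}}

```text
t: 15.08
tool_pos: [596.6, 370.2, 251.4]
ee_rot: [-2.081, -2.354, 0.001]
ft_force: [0.3, 0.6, -0.0]
grip_width: 91.1
gripper_force: 0.0
```

```bash
python3 - <<'E'
from h import *
s=viewer.get_image("scene")[:,:,::-1];t=viewer.get_image("top")[:,:,::-1]
t=cv2.convertScaleAbs(t,alpha=1.4,beta=10)
a=cv2.resize(t[170:260,215:335],None,fx=3.3,fy=3.3,interpolation=cv2.INTER_CUBIC)
b=cv2.resize(s[150:245,210:350],None,fx=2.8,fy=2.8,interpolation=cv2.INTER_CUBIC)
m=np.zeros((300,800,3),np.uint8);m[:a.shape[0],:a.shape[1]]=a;m[:b.shape[0],400:400+b.shape[1]]=b
cv2.imwrite("pics/p7.png",m)
E
```

```text
(no output)
```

View pics/p7.png

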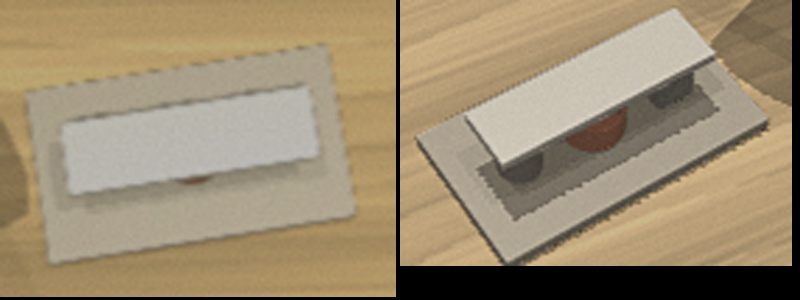

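```bash
python3 - <<'E'
from h import *
f=lambda c:(np.array(c)+.5)/3.3-.5+(215,170); g=lambda c:(np.array(c)-(400,0)+.5)/2.8-.5+(210,150)
T=[(62,124),(308,88),(318,157),(70,193)];S=[(716,53),(505,159),(466,119),(676,10)]
A=np.array([onz("top",f(c),82) for c in T]);B=np.array([onz("scene",g(c),82) for c in S])
C=np.array([onz("top",f(c),15) for c in [(26,93),(326,45),(355,215),(51,263)]])
print(A.round(1),B.round(1),A.mean(0),B.mean(0),C.mean(0))
for X in(A,C): v=X[0]-X[1]+X[3]-X[2];print(np.degrees(np.arctan2(v[1],v[0])))
E
```

```text
[[ 511.2   90.1   82. ]
 [ 536.7 -124.5   82. ]
 [ 475.8 -130.8   82. ]
 [ 450.6   84.    82. ]] [[ 512.    90.    82. ]
 [ 535.3 -122.5   82. ]
 [ 483.2 -135.7   82. ]
 [ 452.8   81.2   82. ]] [493.59810343 -20.28557223  82.        ] [495.81725256 -21.7324058   82.        ] [493.00631995 -19.03503235  15.        ]
96.7235347586215
97.46714825721872
```

{"method": "carry_out", "body": {"targets": [0, 0, -60, 0, 0, 0, -110, 0, 0, 0, -140, 0, 0, 0, -152, 0, 0, 0, -152, 0, 0, 0, -152, 0]}}

```text
t: 15.92
tool_pos: [597.6, 371.1, 101.4]
ee_rot: [2.08, 2.353, 0.003]
ft_force: [-0.3, 0.4, 0.2]
grip_width: 91.5
gripper_force: 0.0
```

{"method": "carry_out", "body": {"targets": [0, 0, 0, 0, 0, 0, 0, 0, 0, 0, 0, 0, 0, 0, 0, 0, 0, 0, 0, 0, 0, 0, 0, 0, 0, 0, 0, 0, 0, 0, 0, 0], "hand": 1, "squeeze": 20}}

```text
t: 16.92
tool_pos: [596.9, 371.0, 99.8]
ee_rot: [-2.081, -2.354, -0.0]
ft_force: [-1.1, -1.1, 4.5]
grip_width: 57.1
gripper_force: 20.0
```

{"method": "carry_out", "body": {"targets": [0, 0, 40, 0, 0, 0, 90, 0, 0, 0, 130, 0, -113, -314, 130, 0, -113, -314, 130, 0, -113, -314, 130, 0, -113, -314, 130, 0, -113, -314, 130, 0, -113, -314, 130, 0, -113, -314, 130, 0, -113, -314, 130, 0, -113, -314, 105, 0, -113, -314, 91, 0, -113, -314, 86, 0, -113, -314, 84, 0, -113, -314, 84, 0, -113, -314, 84, 0]}}

```text
t: 19.05
tool_pos: [484.1, 56.9, 184.1]
ee_rot: [2.08, 2.353, 0.001]
ft_force: [0.0, 0.1, -0.5]
grip_width: 57.3
gripper_force: 20.0
```

{"method": "carry_out", "body": {"targets": [0, 0, -1, 0, 0, 0, -2, 0, 0, 0, -2, 0, 0, 0, -2, 0]}}

```text
t: 19.55
tool_pos: [483.9, 56.9, 181.8]
ee_rot: [2.081, 2.354, 0.0]
ft_force: [-0.5, -0.4, 2.5]
grip_width: 56.8
gripper_force: 20.0
```

{"method": "carry_out", "body": {"targets": [0, 0, 0, 0, 0, 0, 0, 0, 0, 0, 0, 0, 0, 0, 0, 0, 0, 0, 30, 0, 0, 0, 70, 0, 0, 0, 110, 0, -66.5, 296, 110, 0, -66.5, 296, 110, 0, -66.5, 296, 110, 0, -66.5, 296, 110, 0, -66.5, 296, 110, 0, -66.5, 296, 110, 0, -66.5, 296, 110, 0, -66.5, 296, 110, 0], "hand": 0}}

```text
t: 21.42
tool_pos: [417.6, 351.9, 291.7]
ee_rot: [2.082, 2.352, -0.0]
ft_force: [-0.5, -1.1, 0.1]
grip_width: 91.1
gripper_force: 0.0
```

```bash
python3 - <<'E'
from h import *
s=viewer.get_image("scene")[:,:,::-1];t=viewer.get_image("top")[:,:,::-1]
cv2.imwrite("pics/t8.png",t)
t=cv2.convertScaleAbs(t,alpha=1.4,beta=10)
a=cv2.resize(t[170:260,215:335],None,fx=3.3,fy=3.3,interpolation=cv2.INTER_CUBIC)
b=cv2.resize(s[85:225,260:420],None,fx=2.45,fy=2.45,interpolation=cv2.INTER_CUBIC)
m=np.zeros((350,800,3),np.uint8);m[:a.shape[0],:a.shape[1]]=a;m[:b.shape[0],400:400+b.shape[1]]=b
cv2.imwrite("pics/p8.png",m)
E
```

```text
(no output)
```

View pics/p8.png

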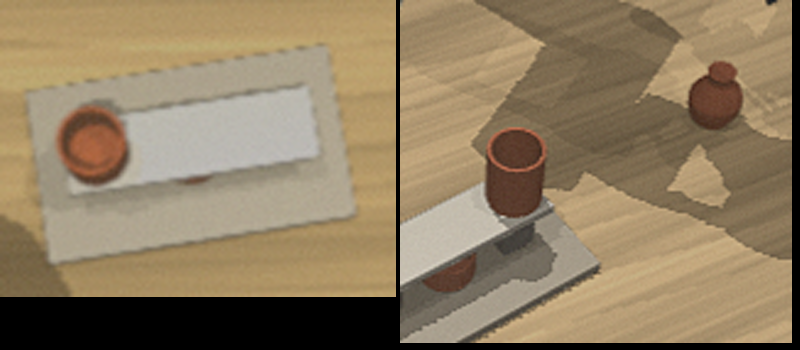

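The beaker stands upright on the bat over the square prop, at top crop (93,142) and scene crop (517,149). I'll check its offset and descend on the vase.

```bash
python3 - <<'E'
from h import *
a=(np.array((93,142))+.5)/3.3-.5+(215,170); b=(np.array((117,149))+.5)/2.45-.5+(260,85)
print(tri(b,a),onz("top",a,154),onz("scene",b,154))
E
```

```text
[483.05796147  59.04165477 152.44232467] [482.54090971  58.33160359 154.        ] [484.39303453  58.80827892 154.        ]
```

{"method": "carry_out", "body": {"targets": [0, 0, -60, 0, 0, 0, -120, 0, 0, 0, -160, 0, 0, 0, -190, 0, 0, 0, -201, 0, 0, 0, -201, 0, 0, 0, -201, 0]}}

```text
t: 22.4
tool_pos: [418.0, 353.1, 91.9]
ee_rot: [2.081, 2.353, 0.003]
ft_force: [0.3, -0.0, 0.3]
grip_width: 91.0
gripper_force: 0.0
```

{"method": "carry_out", "body": {"targets": [0, 0, 0, 0, 0, 0, 0, 0, 0, 0, 0, 0, 0, 0, 0, 0, 0, 0, 0, 0, 0, 0, 0, 0, 0, 0, 0, 0, 0, 0, 0, 0], "hand": 1, "squeeze": 20}}

```text
t: 23.4
tool_pos: [417.4, 353.0, 90.9]
ee_rot: [2.081, 2.354, 0.0]
ft_force: [-1.7, -0.1, 5.9]
grip_width: 59.9
gripper_force: 20.0
```

{"method": "carry_out", "body": {"targets": [0, 0, 40, 0, 0, 0, 95, 0, 0, 0, 150, 0, 0, 0, 200, 0, 0, 0, 200, 0, 85.5, -450, 200, 0, 85.5, -450, 200, 0, 85.5, -450, 200, 0, 85.5, -450, 200, 0, 85.5, -450, 200, 0, 85.5, -450, 200, 0, 85.5, -450, 200, 0, 85.5, -450, 200, 0, 85.5, -450, 200, 0, 85.5, -450, 200, 0]}}

```text
t: 25.28
tool_pos: [502.3, -95.9, 290.1]
ee_rot: [-2.079, -2.353, 0.0]
ft_force: [-0.4, 0.5, -0.6]
grip_width: 60.1
gripper_force: 20.0
```

{"method": "carry_out", "body": {"targets": [0, 0, -45, 0, 0, 0, -80, 0, 0, 0, -100, 0, 0, 0, -111, 0, 0, 0, -116, 0, 0, 0, -116, 0, 0, 0, -116, 0]}}

```text
t: 26.15
tool_pos: [503.1, -97.1, 175.4]
ee_rot: [2.08, 2.353, 0.001]
ft_force: [0.5, 0.4, -1.9]
grip_width: 60.0
gripper_force: 20.0
```

{"method": "carry_out", "body": {"targets": [0, 0, -1, 0, 0, 0, -2, 0, 0, 0, -2, 0, 0, 0, -2, 0]}}

```text
t: 26.65
tool_pos: [503.0, -97.2, 172.9]
ee_rot: [2.081, 2.353, 0.0]
ft_force: [-0.0, 0.0, 4.3]
grip_width: 60.6
gripper_force: 20.0
```

Contact. I'll release, rise and move aside to check.

{"method": "carry_out", "body": {"targets": [0, 0, 0, 0, 0, 0, 0, 0, 0, 0, 0, 0, 0, 0, 0, 0, 0, 0, 30, 0, 0, 0, 70, 0, 0, 0, 120, 0, -20, -300, 120, 0, -20, -300, 120, 0, -20, -300, 120, 0, -20, -300, 120, 0, -20, -300, 120, 0, -20, -300, 120, 0, -20, -300, 120, 0], "hand": 0}}

```text
t: 28.4
tool_pos: [482.7, -396.7, 292.4]
ee_rot: [-2.081, -2.353, -0.0]
ft_force: [-0.3, 0.3, -1.1]
grip_width: 91.3
gripper_force: 0.0
```

```bash
python3 - <<'E'
from h import *
s=viewer.get_image("scene")[:,:,::-1];t=viewer.get_image("top")[:,:,::-1]
t=cv2.convertScaleAbs(t,alpha=1.4,beta=10)
a=cv2.resize(t[170:260,215:335],None,fx=3.3,fy=3.3,interpolation=cv2.INTER_CUBIC)
b=cv2.resize(s[130:245,210:350],None,fx=2.8,fy=2.8,interpolation=cv2.INTER_CUBIC)
m=np.zeros((330,800,3),np.uint8);m[:a.shape[0],:a.shape[1]]=a;m[:b.shape[0],400:400+b.shape[1]]=b
cv2.imwrite("pics/p9.png",m)
E
```

```text
(no output)
```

View pics/p9.png

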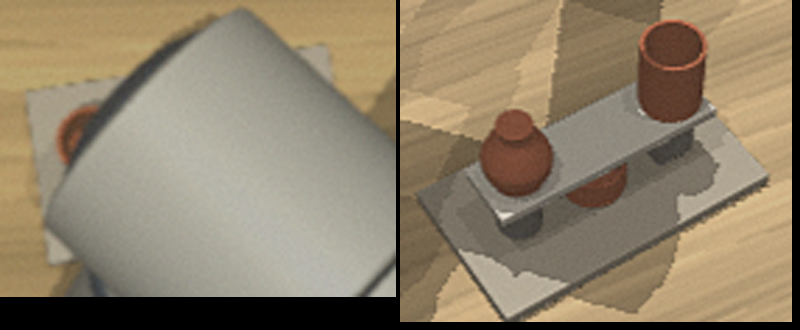

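The scene crop shows the vase upright at (516,150) over the round prop. The beaker is at (672,70) over the square prop, and the bat is level with the dish under it. I'll check the vase lip at (515,123) numerically before handing in.

```bash
python3 - <<'E'
from h import *
g=lambda c:(np.array(c)-(400,0)+.5)/2.8-.5+(210,130)
v=onz("scene",g((515,123)),152);b=onz("scene",g((673,45)),154);print(v,b)
if np.hypot(*(v[:2]-(503,-97)))<9: print(bot.hand_in())
E
```

```text
[502.02230655 -94.91580758 152.        ] [484.74160043  57.88274207 154.        ]
the job is handed in; nothing more can be done
None
```

The kiln shelf is loaded and handed in at about 28 s: the dish, long bat, beaker and bud vase each measured within about 5 mm of their target in the camera images, and nothing touched the short bat, mould or jar; no verdict came back.

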